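Clamp a mortar cube with the square key

ROBOT

A 6-joint arm with a two-finger parallel gripper is mounted at the origin on a cart in front of the work surface, level with it; the furniture and walls round the work are solid. World frame = base frame: x ahead of the robot, y to its left, z up, the work surface at z = 0. Lengths are in m, angles in rad, forces in N, time in s.
With the tool pointing down it reaches from about 0.35 to 0.875 m from the base axis. Payload 4.2 kg.
Tool frame: the origin (TCP) lies between the finger pads; the fingertips stand 19 mm ahead of it and the grasp point (between the pads) is the TCP; z points along the fingers, y is the line along which they close (so a half turn about z gives the same grasp; the last joint's range is limited). The gripper opens to 87 mm and grips with 3 to 60 N. Pads are 19 mm wide; open, the fingers measure 117 mm over their backs; the gripper's body (75 mm by 190 mm) begins 51 mm behind the grasp point.
Start: joints at [-0.907, 0.385, 0.008, 0, -1.194, -0.259], TCP at [0.246, -0.574, 0.242] pointing down, gripper open.
Joint ranges: [-3.14, 3.14], [-1.21, 2.06], [-1.07, 1.41], [-3.16, 2.05], [-2.99, -0.16], [-3.1, 3.1]. Speed limits (rad/s): [2.79, 2.79, 3.14, 3.14, 3.14, 3.14].

INTERFACE

Orientations are given as a rotation vector (axis times angle).
In Python, from plant import status, eyes, order gives the robot as it stands. The module is installed in compiled form; this text tells all that it offers.
- The arm moves only by the tool servo_tool, never from a script. Its argument "series" is a list of rows, each a list of 3 entries, a list of its own where there are three numbers: the gripper command: -1 is shut, 1 is fully open, values between are in proportion, then the shift along the tool's x, y, z in mm, then the turn, a rotation vector about the tool's x, y, z in rad. In form: [[gripper, [x, y, z], [rx, ry, rz]], ...]. A call has 1 to 12 rows; each row shifts and turns the commanded pose from where the row before left it, along the tool's axes as they then stand; what a row does not reach is not made up. A row lasts 1/12 s, in which the tool goes at most 41.7 mm and 7.16 degrees, less where a joint would pass 70% of its speed; a pose out of reach is approached as far as the arm can. A call with a gripper value outside its range is refused whole. The fingers move at their own pace and stop on an object; "squeeze" is the grip in N (left out, the last holds). Time passes only in rows, so rows that do not move let the fingers close. It gives the time, the measured TCP pose, the force, the opening and the grip force at its end, in the units of the state.
- status.sense(): the state, without advancing time (a new reading comes with each control period).
- eyes.capture(name): name is "scene" or "top" or "wrist"; returns the picture (400x640x3 uint8, red, green, blue); there is no depth.
- eyes.get_calibration(name): a dict with "fx", "fy", "cx", "cy" (pixels), "world_from_camera" (4x4, takes a point from camera to world coordinates). Camera axes: x right, y down, z forward; pixel columns grow to the right and rows downward; lengths in m; the calibration is good to about 2 mm. A picture is of the moment at which its call begins: read the wrist's pose just before it. get_calibration takes no time and is no camera call; for the wrist camera it gives the pose at the moment of the call.
- order.sign_off(): hands the job in; it is judged then, once.
The state is a dict: "t": time; "q": joint angles; "joint_velocities": joint speeds; "joint_efforts": joint torques, N m; "tool_pos": TCP position; "ee_rot": TCP orientation; "ft_force": force on the tool from outside, world axes, zero at the start; "torque": the same for the moment, N m; "gripper_width": finger opening in m; "grip_force": force on a finger pad.
Only numpy, scipy, OpenCV 4.12 (cv2) and the standard library are available. Lean on these libraries where they do the work, as an engineer would, in place of code of your own. Each camera call takes 0.05 s, during which the arm holds its last target. There are 200 camera calls.

TASK

Take the red-handled square key from its wooden stand, push it gently all the way down into the recessed square socket of the blue cube holder, and turn it clockwise until the mortar cube is held firmly between the jaws; stop as soon as you feel it tighten, because the mortar chips if it is squeezed hard. Then let go and leave the key standing in the socket, and leave the other things alone.

Things in the scene. Friction and masses are not known exactly. Their poses are not given: they have to be found in the camera images.
- square_key: Loose T-shaped key, 100 g, 76 mm tall, standing upright in key_stand. Origin at the centre of its lower end (tip), z up along the shank. Steel shank 12 x 12 mm, z 0 to 40 mm, flats facing the key's x and y, the last 3 mm tapered to 9 mm; short round neck, 12 mm; red T-bar at z 44 to 76, 50 mm long along x, 12 mm thick along y.
- key_grip (a point): Where to grip the key: on its axis, in the red T-bar, 62 mm above the tip; axes those of the key; grip across its y (12 mm thick).
- key_stand: Fixed wooden block 60 x 60 mm on a 70 x 70 x 6 mm foot, top 36 mm above its origin (centre of the underside, on the worktop). Square hole 14.5 mm wide, 30 mm deep in the middle of the top; the key's tip stands on the hole's floor, 6 mm above the origin. A black bench clamp 180 mm tall stands left of it at the worktop's corner: come from above.
- cube_holder: Fixed holder, grey base plate 172 (along its x) x 76 x 10 mm, origin at the centre of the underside on the worktop. At +x a blue cam housing 70 x 64 mm, x 10 to 80, top at 50 mm, with the socket in its middle. At the -x end the cube, between a fixed jaw and a steel jaw plate that comes out of the housing towards -x. Pressing the key on it with over 50 N is ramming.
- socket_mouth (a point): Centre of the mouth of the square socket, on its upright turning axis, 45 mm along +x and 44 mm above the holder's origin; axes those of cube_holder. It is the top of a brass boss 24 mm square, 6 mm below the housing's top, in a round recess 36 mm wide. Socket 13.5 mm square; it starts turned clockwise (from above) by an unknown 0 to 0.4 rad from the holder's axes: find by feel or sight.
- socket_floor (a point): Centre of the socket's flat floor, 14 mm below its mouth: a fully seated key has its tip here. Turning clockwise from above tightens, up to 1.45 rad from the holder's axes; it stays where it is left. Free turning takes 0.12 N m, each newton on the cube adds 0.010 N m. 10 mm of jaw per rad; the cube tightens 0.3 to 1.25 rad after the start. The key has about 0.12 rad of play each way.
- fixed_jaw: Steel upright 60 mm wide (y), 42 mm high, on the holder's base, stiffly sprung (25 N per mm); origin at the middle of the foot of its clamping face, which looks along +x at the cube. The moving jaw, through a round pad set an unknown 0 to 5 mm proud, presses the cube against this face: about 10 N is right, under 5 N is loose, above 30 N chips the mortar.
- mortar_cube: Loose grey mortar cube, 40 mm, 140 g, origin at the centre of its underside; it lies on the holder's base plate 1 to 2.2 mm clear of the fixed jaw and is pushed against it by the moving jaw. It need not be handled.
- spare_cube_a: Bystander: grey mortar cube 40 mm, origin at the centre of its underside.
- spare_cube_b: Bystander: another grey mortar cube 40 mm, origin at the centre of its underside.
- stopwatch: Bystander: black stopwatch 71 x 60 x 19 mm lying face up, origin at the centre of its underside.
- sample_tin: Bystander: closed white and grey sample tin, 66 mm wide, 46 mm high, origin at the centre of its underside.
- steel_rule: Bystander: steel rule 205 x 25 mm with a black grip bar, lying flat, origin at the centre of its underside.
Not all that is in view belongs to the job. Of the things shaped like the square_key, the red one is meant.

How it is judged:
By the outcome, as a careful person would: the job done as asked, in the order asked, and still so for the second after the job is handed in, with the robot touching nothing.
It also fails if it takes over 67 s, if anything falls off the work surface, if the arm or the gripper's body presses on something with over 40 N, if the wrist force passes 120 N, or if a joint passes its speed limit or range.

## Working session

There is one attempt and no reset: what is moved stays moved. The work goes in short steps, Python scripts to look and compute and a tool call to move; the robot and the scene stay as the last step left them, time stands still between calls to the robot, and variables do not carry over. Pictures are saved under pics/ and viewed, at most 10 in all, crops included, and the job is handed in when it is done.

Besides the shell and the picture viewer there is one more tool, called after "Emit:" as a command line: name --argument value ..., lists and objects as JSON in quotes. servo_tool: Moves the arm, as the interface text tells. Its arguments: {"type":"object","properties":{"series":{"type":"array"},"squeeze":{"type":"number"}},"required":["series"]}

```bash
mkdir -p pics; python3 - <<'E'
from plant import status,eyes
import cv2,numpy as np
s=status.sense();print({k:np.round(v,3).tolist() for k,v in s.items()})
for n in("scene","top"):
    im=eyes.capture(n);cv2.imwrite(f"pics/{n}0.png",im[:,:,::-1]);c=eyes.get_calibration(n);print(n,c["fx"],c["fy"],c["cx"],c["cy"],np.round(c["world_from_camera"],4).tolist())
E
```

```text
{'t': 0.0, 'q': [-0.907, 0.386, 0.007, -0.001, -1.194, -0.259], 'joint_velocities': [-0.001, -0.0, 0.0, -0.002, -0.0, -0.001], 'joint_efforts': [0.0, -39.066, 18.741, 4.22, 0.011, -0.0], 'tool_pos': [0.246, -0.574, 0.24], 'ee_rot': [0.631, -3.077, -0.003], 'ft_force': [0.193, -1.229, -0.027], 'torque': [-0.023, -0.006, -0.034], 'grip_force': 0.0, 'gripper_width': 0.087}
scene 425.1291674151665 425.1291674151665 311.7318371924277 201.57746685655758 [[-0.7662, -0.4283, 0.4791, 0.031], [-0.6425, 0.5238, -0.5592, 0.5481], [-0.0115, -0.7363, -0.6765, 0.8382], [0.0, 0.0, 0.0, 1.0]]
top 473.42576831572956 473.42576831572956 317.71152360246106 196.13914708181431 [[0.0136, -0.9869, 0.1607, 0.3673], [-0.9999, -0.0127, 0.0063, -0.0864], [-0.0042, -0.1608, -0.987, 1.2095], [0.0, 0.0, 0.0, 1.0]]
```

View pics/top0.png

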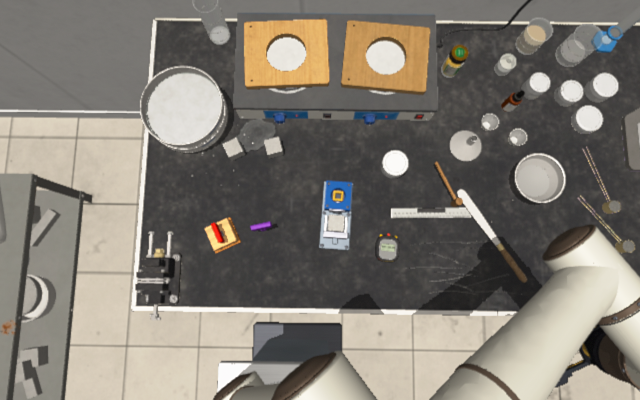

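View pics/scene0.png

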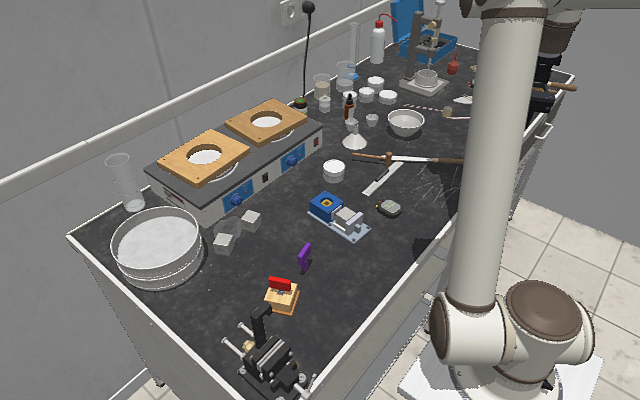

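The top view shows two key-shaped things: a red T-bar on the wooden stand at top (220,233) and a purple one at (261,226). The red one on the wood fits the description. The holder's blue housing is at about (338,193), with the cube towards (336,225). I'll confirm this in one enlarged crop and measure.

```bash
cat > h.py <<'E'
import cv2,numpy as np
from plant import status,eyes
def proj(c,P):
    T=np.linalg.inv(c["world_from_camera"]);p=T[:3,:3]@np.asarray(P,float).T+T[:3,3:4]
    return np.stack([c["fx"]*p[0]/p[2]+c["cx"],c["fy"]*p[1]/p[2]+c["cy"]],1)
def back(c,uv,z):
    T=np.asarray(c["world_from_camera"]);uv=np.atleast_2d(uv).astype(float)
    d=np.c_[(uv[:,0]-c["cx"])/c["fx"],(uv[:,1]-c["cy"])/c["fy"],np.ones(len(uv))]@T[:3,:3].T
    return T[:3,3]+d*((z-T[2,3])/d[:,2])[:,None]
def blob(im,f):
    h=cv2.cvtColor(im,cv2.COLOR_RGB2HSV).astype(int);m=f(h[...,0],h[...,1],h[...,2]).astype(np.uint8)
    n,l,s,c=cv2.connectedComponentsWithStats(m)
    return l,s,c
red=lambda h,s,v:((h<5)|(h>174))&(s>180)&(v>90)
blue=lambda h,s,v:(h>100)&(h<120)&(s>140)&(v>60)
def rect(l,i):
    return cv2.minAreaRect(np.argwhere(l==i)[:,::-1].astype(np.float32))
E
python3 - <<'E'
from h import *
im=cv2.cvtColor(cv2.imread("pics/top0.png"),cv2.COLOR_BGR2RGB);c=eyes.get_calibration("top")
for nm,f in(("red",red),("blue",blue)):
    l,s,cc=blob(im,f)
    for i in range(1,len(s)):
        if s[i,4]>40 and 170<cc[i][1]<260 and cc[i][0]<360:
            r=rect(l,i);b=cv2.boxPoints(r);print(nm,s[i],cc[i],r);print(np.round(back(c,np.r_[[cc[i]],b],.082 if nm=="red" else .05),4).tolist())
im2=im[165:265,195:365];cv2.imwrite("pics/crop1.png",cv2.resize(im2,(782,460),interpolation=cv2.INTER_CUBIC)[:,:,::-1])
E
```

```text
red [211 223  13  19 101] [217.07920792 232.2970297 ] ((217.03610229492188, 232.2062225341797), (20.9161319732666, 4.975196361541748), 66.03751373291016)
[[0.4604, 0.1597, 0.082], [0.4809, 0.1764, 0.082], [0.4859, 0.1657, 0.082], [0.4405, 0.1433, 0.082], [0.4356, 0.1539, 0.082]]
blue [325 181  27  30 519] [338.14450867 194.71868979] ((337.91375732421875, 195.2942657470703), (25.011144638061523, 28.935766220092773), 3.814074993133545)
[[0.5604, -0.1296, 0.05], [0.5244, -0.0961, 0.05], [0.5971, -0.1001, 0.05], [0.5937, -0.1623, 0.05], [0.5211, -0.1577, 0.05]]
```

View pics/crop1.png

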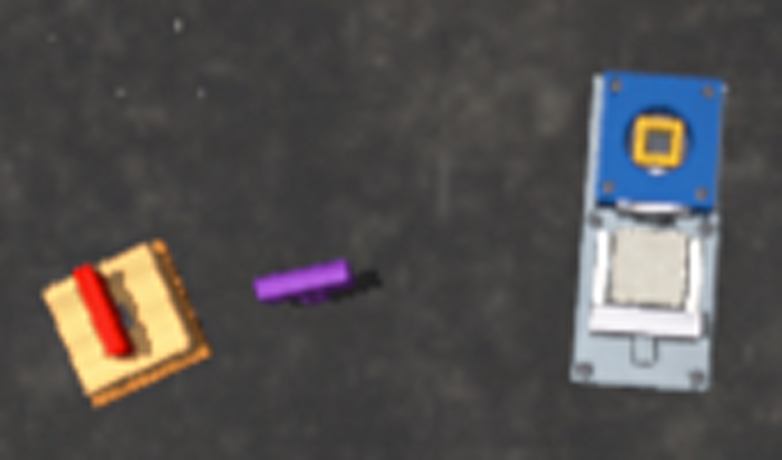

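The crop confirms it: the red bar stands on the wooden stand, and the purple one stands free on the bench, so I leave it alone. Next I move over towards the holder for a wrist view.

Emit:
servo_tool --series '[[1, [-15, 9, 0], [0, 0, 0]], [1, [-30, 18, 0], [0, 0, 0]], [1, [-34, 21, 0], [0, 0, 0]], [1, [-34, 21, 0], [0, 0, 0]], [1, [-34, 21, 0], [0, 0, 0]], [1, [-34, 21, 0], [0, 0, 0]], [1, [-34, 21, 0], [0, 0, 0]], [1, [-34, 21, 0], [0, 0, 0]], [1, [-34, 21, 0], [0, 0, 0]], [1, [-34, 21, 0], [0, 0, 0]], [1, [-30, 18, 0], [0, 0, 0]], [1, [-15, 9, 0], [0, 0, 0]]]'

```text
t: 1.1
tool_pos: [0.4931, -0.2248, 0.2412]
ee_rot: [-0.636, 3.076, 0.001]
ft_force: [-0.1, 0.4, 0.1]
gripper_width: 0.0868
grip_force: 0.0
```

```bash
python3 - <<'E'
from h import *
s=status.sense();print(s["t"],np.round(s["q"],3),np.round(s["tool_pos"],4),np.round(s["ee_rot"],3))
im=eyes.capture("wrist");c=eyes.get_calibration("wrist");cv2.imwrite("pics/w1.png",im[:,:,::-1]);np.save("w1.npy",c,allow_pickle=True)
print(c["fx"],np.round(c["world_from_camera"],3).tolist())
print(proj(c,[[.56,-.13,.05],[.46,.16,.08]]))
ct=eyes.get_calibration("top")
for z in(0,.1,.18):print(z,np.round(back(ct,[[180,260],[180,300],[160,235],[140,235]],z)[:,:2],3).tolist())
E
```

```text
1.1 [-1.290e-01  2.440e-01 -1.970e-01 -1.000e-03 -1.130e+00 -1.034e+00] [ 0.4931 -0.2248  0.2412] [-6.360e-01  3.076e+00  1.000e-03]
316.8667355950044 [[-0.398, 0.878, 0.267, 0.421], [0.917, 0.381, 0.115, -0.256], [-0.0, 0.29, -0.957, 0.384], [0.0, 0.0, 0.0, 1.0]]
[[373.94659447 262.72368806]
 [654.53215701 295.06501581]]
0 [[0.396, 0.268], [0.297, 0.262], [0.458, 0.323], [0.458, 0.375]]
0.1 [[0.393, 0.239], [0.302, 0.234], [0.451, 0.29], [0.45, 0.337]]
0.18 [[0.391, 0.216], [0.307, 0.21], [0.445, 0.262], [0.444, 0.306]]
```

View pics/w1.png

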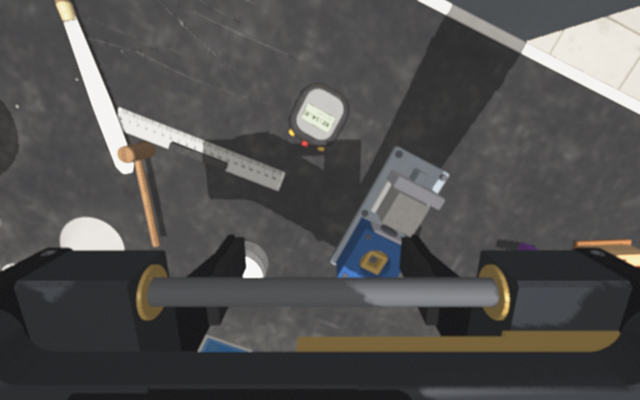

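The wrist view shows the socket at about (375,262), partly hidden by the fingers. Shifting to bring it to the image centre, and lower.

Emit:
servo_tool --series '[[1, [-15, 7, 5], [0, 0, 0]], [1, [-25, 12, 12], [0, 0, 0]], [1, [-30, 12, 13], [0, 0, 0]], [1, [-30, 12, 13], [0, 0, 0]], [1, [-20, 11, 12], [0, 0, 0]], [1, [-10, 6, 5], [0, 0, 0]], [1, [0, 0, 0], [0, 0, 0]]]'

```text
t: 1.73
tool_pos: [0.5875, -0.1199, 0.1793]
ee_rot: [0.634, -3.073, -0.002]
ft_force: [-0.4, 0.1, 0.1]
gripper_width: 0.0871
grip_force: 0.0
```

```bash
python3 - <<'E'
from h import *
s=status.sense();print(s["t"],np.round(s["q"],3),np.round(s["tool_pos"],4))
im=eyes.capture("wrist");c=eyes.get_calibration("wrist");cv2.imwrite("pics/w2.png",im[:,:,::-1])
l,st,cc=blob(im,blue)
for i in range(1,len(st)):
    if st[i,4]>800:
        r=rect(l,i);b=cv2.boxPoints(r);print("blue",st[i],r);print(np.round(back(c,np.r_[[r[0]],b],.05),4).tolist())
yel=lambda h,s,v:(h>12)&(h<30)&(s>110)&(v>80)
l,st,cc=blob(im,yel)
for i in range(1,len(st)):
    if st[i,4]>80 :
        r=rect(l,i);b=cv2.boxPoints(r);print("yel",st[i],r);print(np.round(back(c,np.r_[[r[0]],b],.044),4).tolist())
u,v=proj(c,[[.56,-.13,.045]])[0].astype(int);print(u,v)
x0,y0=max(u-130,0),max(v-100,0);cr=im[y0:y0+200,x0:x0+260];print(x0,y0)
cv2.imwrite("pics/w2c.png",cv2.resize(cr,None,fx=3,fy=3,interpolation=cv2.INTER_CUBIC)[:,:,::-1])
E
```

```text
1.7333 [ 6.800e-02  3.930e-01 -1.430e-01 -1.000e-03 -1.038e+00 -1.232e+00] [ 0.5875 -0.1199  0.1793]
blue [ 276  114  100  101 4187] ((325.20001220703125, 165.10000610351562), (74.68466186523438, 80.4984359741211), 26.56505012512207)
[[0.559, -0.1306, 0.05], [0.5929, -0.1656, 0.05], [0.5234, -0.16, 0.05], [0.5263, -0.0967, 0.05], [0.5982, -0.0982, 0.05]]
yel [  0  18  41 129 915] ((16.983558654785156, 82.62327575683594), (133.51318359375, 10.092525482177734), 72.8240966796875)
[[0.5975, -0.3922, 0.044], [0.5577, -0.4164, 0.044], [0.5526, -0.4097, 0.044], [0.6416, -0.3653, 0.044], [0.6476, -0.3727, 0.044]]
yel [307 147  35  35 554] ((324.10003662109375, 164.3000030517578), (27.280029296875, 27.280029296875), 26.56505012512207)
[[0.5597, -0.1313, 0.044], [0.5713, -0.1442, 0.044], [0.547, -0.1426, 0.044], [0.5483, -0.1186, 0.044], [0.5729, -0.1196, 0.044]]
yel [589 147  51  19 384] ((613.0054931640625, 151.76754760742188), (15.880636215209961, 52.49432373046875), 72.89727020263672)
[[0.4489, 0.0982, 0.044], [0.4586, 0.0761, 0.044], [0.4303, 0.1079, 0.044], [0.4393, 0.1203, 0.044], [0.46
[... 280 characters left out ...]
.654499053955078, 55.7532958984375), 8.365885734558105)
[[0.7483, -0.2411, 0.044], [0.7851, -0.2499, 0.044], [0.7194, -0.2576, 0.044], [0.7134, -0.2328, 0.044], [0.779, -0.2236, 0.044]]
yel [479 265  31  55 770] ((495.11517333984375, 291.9830627441406), (55.7532958984375, 26.94548797607422), 81.63410949707031)
[[0.611, 0.0788, 0.044], [0.5931, 0.0476, 0.044], [0.5791, 0.0693, 0.044], [0.6299, 0.1117, 0.044], [0.6449, 0.0889, 0.044]]
yel [ 297  331  323   21 5241] ((457.99993896484375, 340.9999694824219), (321.99993896484375, 19.999996185302734), -0.0)
[[0.6776, 0.0746, 0.044], [0.7572, -0.0778, 0.044], [0.7334, -0.0874, 0.044], [0.5998, 0.2238, 0.044], [0.6206, 0.2403, 0.044]]
325 165
195 65
```

View pics/w2c.png

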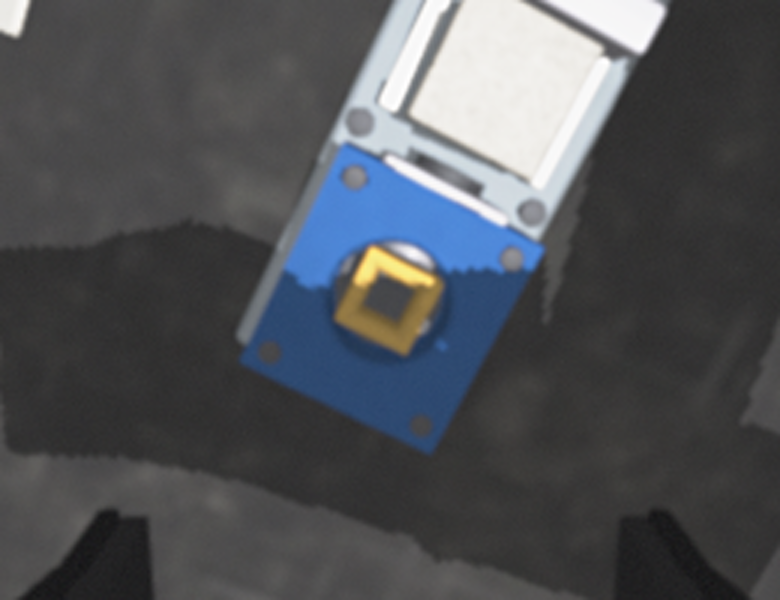

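The crop shows the brass boss with corners at about (370,245), (443,282), (407,355) and (333,320), almost square to the housing. The cube is above it. I'll compute angles and move over the key for the same view.

```bash
python3 - <<'E'
from h import *
c=eyes.get_calibration("wrist")
f=lambda a,z:back(c,np.array(a)/3+[195,65],z)[:,:2]
for n,a,z in(("house",[(343,143),(543,245),(432,453),(240,358)],.05),("boss",[(370,245),(443,282),(407,355),(333,320)],.044),("hole",[(372,275),(410,284),(404,318),(367,306)],.044)):
    p=f(a,z);e=np.roll(p,-1,0)-p;print(n,np.round(p.mean(0),4),np.round(np.hypot(*e.T),4),np.round((np.arctan2(e[:,1],e[:,0])+np.pi/4)%(np.pi/2)-np.pi/4,3))
E
```

```text
house [ 0.5601 -0.1305] [0.0634 0.0702 0.0646 0.0689] [-0.053 -0.049 -0.074 -0.065]
boss [ 0.5605 -0.1307] [0.0241 0.0245 0.0247 0.0249] [-0.061 -0.036 -0.045 -0.058]
hole [ 0.559  -0.1313] [0.0115 0.0104 0.0116 0.0094] [0.173 0.24  0.088 0.243]
```

Emit:
servo_tool --series '[[1, [-1, 14, -4], [0, 0, 0]], [1, [-2, 28, -4], [0, 0, 0]], [1, [-3, 36, -4], [0, 0, 0]], [1, [-3, 38, -4], [0, 0, 0]], [1, [-3, 38, -4], [0, 0, 0]], [1, [-3, 38, -4], [0, 0, 0]], [1, [-3, 36, -4], [0, 0, 0]], [1, [-3, 36, -4], [0, 0, 0]], [1, [-2, 28, 0], [0, 0, 0]], [1, [-1, 14, 0], [0, 0, 0]], [1, [0, 0, 0], [0, 0, 0]]]'

```text
t: 2.7
tool_pos: [0.4878, 0.1708, 0.2151]
ee_rot: [-0.635, 3.074, 0.002]
ft_force: [-1.5, 0.2, -0.0]
gripper_width: 0.0869
grip_force: 0.0
```

```bash
python3 - <<'E'
from h import *
s=status.sense();print(s["t"],np.round(s["q"],3),np.round(s["tool_pos"],4))
im=eyes.capture("wrist");c=eyes.get_calibration("wrist");cv2.imwrite("pics/w3.png",im[:,:,::-1])
l,st,cc=blob(im,red)
for i in range(1,len(st)):
    if st[i,4]>200:
        r=rect(l,i);b=cv2.boxPoints(r);print("red",st[i],r);print(np.round(back(c,np.r_[[r[0]],b],.082),4).tolist())
E
```

```text
2.7 [ 0.651  0.222 -0.296 -0.    -1.05  -1.814] [0.4878 0.1708 0.2151]
red [319 136  13  56 597] ((324.51837158203125, 163.4592742919922), (55.235836029052734, 11.071146965026855), 87.70938873291016)
[[0.46, 0.1593, 0.082], [0.4405, 0.1447, 0.082], [0.4364, 0.1532, 0.082], [0.4805, 0.1747, 0.082], [0.4848, 0.1657, 0.082]]
```

View pics/w3.png

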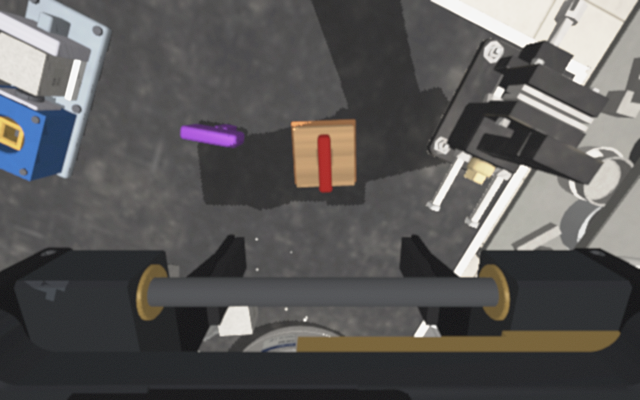

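The wrist view shows the red bar at (324,163) on the stand, the purple key at (212,135), and the clamp at right: rod ends near (435,205), brass pad at (480,172). I'll check the rods' position against the gripper body.

```bash
python3 - <<'E'
from h import *
cw=eyes.get_calibration("wrist");cs=eyes.get_calibration("scene")
from scipy.optimize import least_squares
R=cv2.Rodrigues(np.array([-0.635,3.074,.002]))[0]
for n,w,sc in(("brass",(480,172),(247,343)),("rodend",(435,205),(222,338)),("rodend2",(472,238),(222,338)),("rodend",(435,205),(238,322)),("rodend2",(472,238),(238,322)),("posttop",(590,165),(262,310))):
    r=least_squares(lambda P:np.r_[proj(cw,[P])[0]-w,proj(cs,[P])[0]-sc],[.45,.25,.1])
    print(n,np.round(r.x,3),round(r.cost,1),"tool rel key mm",np.round(R.T@(r.x-[.46,.1593,.068])*1e3,0))
im=cv2.imread("pics/scene0.png")[285:385,190:320];cv2.imwrite("pics/sc.png",cv2.resize(im,None,fx=6,fy=6,interpolation=cv2.INTER_CUBIC))
print("delta tool", R.T@(np.array([.46,.1593,.068])-status.sense()["tool_pos"])*1e3,"bar yaw",np.arctan2(.1747-.1447,.4805-.4405),"tooly",np.arctan2(R[1,1],R[0,1]))
E
```

```text
brass [0.413 0.303 0.057] 1.5 tool rel key mm [-14. 151.  11.]
rodend [0.472 0.308 0.003] 55.1 tool rel key mm [-70. 131.  66.]
rodend2 [0.473 0.331 0.056] 12.8 tool rel key mm [-80. 152.  12.]
rodend [0.46  0.281 0.055] 4.5 tool rel key mm [-49. 111.  14.]
rodend2 [0.463 0.302 0.1  ] 61.4 tool rel key mm [-59. 130. -31.]
posttop [0.385 0.285 0.185] 8.3 tool rel key mm [  18.  145. -117.]
delta tool [ 30.38799137   1.54543099 146.84052566] bar yaw 0.6435011087932846 tooly 1.9782093526727487
```

View pics/sc.png

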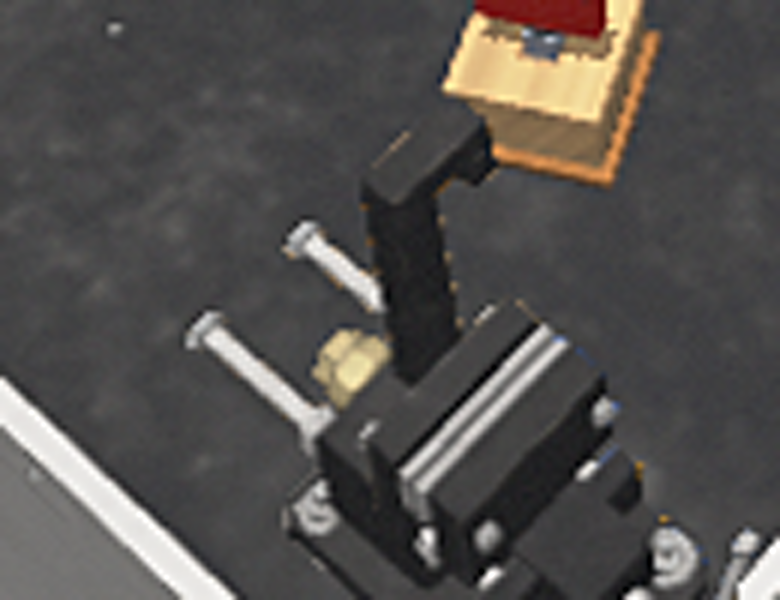

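The black post carries an overhanging arm at its top, reaching towards the stand. I need its tip precisely, so one more crop.

```bash
python3 - <<'E'
import cv2
im=cv2.imread("pics/w3.png")[30:230,420:640];cv2.imwrite("pics/w3c.png",cv2.resize(im,(660,600),interpolation=cv2.INTER_CUBIC))
E
```

```text
(no output)
```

View pics/w3c.png

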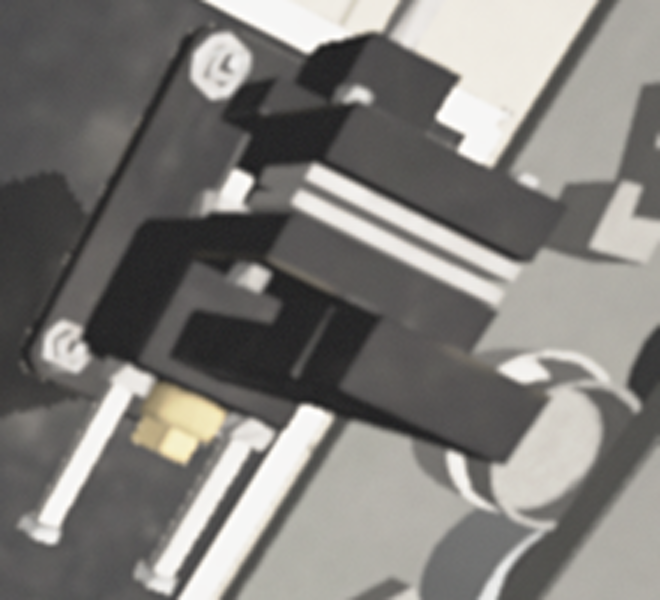

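The tip clears the body: the overhang's inner edge is at wrist (533,158), about 117 mm to the side against 95 mm of body half-length. Moving in above the key, then straight down.

Emit:
servo_tool --series '[[1, [10, 0.5, 10], [0, 0, -0.02]], [1, [12, 1, 15], [0, 0, -0.02]], [1, [8.4, 0, 15], [0, 0, 0]], [1, [0, 0, 20], [0, 0, 0]], [1, [0, 0, 20], [0, 0, 0]], [1, [0, 0, 20], [0, 0, 0]], [1, [0, 0, 15], [0, 0, 0]], [1, [0, 0, 10], [0, 0, 0]], [1, [0, 0, 0], [0, 0, 0]]]'

```text
t: 3.5
tool_pos: [0.4595, 0.1558, 0.0871]
ee_rot: [0.688, -3.061, 0.002]
ft_force: [-1.3, -0.1, -0.3]
gripper_width: 0.0871
grip_force: 0.0
```

```bash
python3 - <<'E'
from h import *
s=status.sense();R=cv2.Rodrigues(s["ee_rot"])[0]
print(np.round(s["tool_pos"],4),np.round(s["ft_force"],1),np.arctan2(R[1,1],R[0,1]),"delta",np.round(R.T@(np.array([.46,.1593,.068])-s["tool_pos"])*1e3,1))
E
```

```text
[0.4595 0.1558 0.0871] [-1.3 -0.1 -0.3] 2.0129511540356253 delta [-2.   2.9 19.1]
```

Emit:
servo_tool --series '[[1, [-2, 2.9, 4], [0, 0, 0]], [1, [0, 0, 8], [0, 0, 0]], [1, [0, 0, 7], [0, 0, 0]], [-1, [0, 0, 0], [0, 0, 0]], [-1, [0, 0, 0], [0, 0, 0]], [-1, [0, 0, 0], [0, 0, 0]], [-1, [0, 0, 0], [0, 0, 0]], [-1, [0, 0, 0], [0, 0, 0]], [-1, [0, 0, 0], [0, 0, 0]], [-1, [0, 0, 0], [0, 0, 0]], [-1, [0, 0, 0], [0, 0, 0]], [-1, [0, 0, 0], [0, 0, 0]]]' --squeeze 15

```text
t: 4.5
tool_pos: [0.4611, 0.1616, 0.0696]
ee_rot: [-0.693, 3.064, 0.0]
ft_force: [0.7, 0.1, 1.1]
gripper_width: 0.0351
grip_force: 0.0
```

```bash
python3 - <<'E'
from h import *
s=status.sense();R=cv2.Rodrigues(s["ee_rot"])[0]
print({k:np.round(v,4).tolist() for k,v in s.items() if k not in("joint_velocities","joint_efforts")},np.arctan2(R[1,1],R[0,1]))
E
```

```text
{'t': 4.5, 'q': [0.6703, 0.3637, -0.5405, -0.0, -0.6665, -1.7962], 'tool_pos': [0.4611, 0.1616, 0.0696], 'ee_rot': [-0.6929, 3.0642, 0.0001], 'ft_force': [0.7373, 0.0945, 1.0929], 'torque': [0.0341, 0.0124, 0.0059], 'grip_force': 0.0, 'gripper_width': 0.0351} 2.0155965602043735
```

Emit:
servo_tool --series '[[-1, [0, 0, 1.5], [0, 0, 0]], [-1, [0, 0, 0], [0, 0, 0]], [-1, [0, 0, 0], [0, 0, 0]], [-1, [0, 0, 0], [0, 0, 0]], [-1, [0, 0, 0], [0, 0, 0]], [-1, [0, 0, 0], [0, 0, 0]]]'

```text
t: 5.0
tool_pos: [0.461, 0.1615, 0.068]
ee_rot: [0.693, -3.064, 0.0]
ft_force: [0.4, 0.1, -1.0]
gripper_width: 0.0117
grip_force: 15.0
```

```bash
python3 - <<'E'
from h import *
s=status.sense();R=cv2.Rodrigues(s["ee_rot"])[0]
print({k:np.round(v,4).tolist() for k,v in s.items() if k not in("joint_velocities","joint_efforts")},np.arctan2(R[1,1],R[0,1]))
E
```

```text
{'t': 5.0, 'q': [0.6702, 0.3663, -0.5421, -0.0001, -0.6626, -1.7962], 'tool_pos': [0.461, 0.1615, 0.068], 'ee_rot': [0.6927, -3.064, 0.0001], 'ft_force': [0.4093, 0.0621, -1.0153], 'torque': [0.0225, -0.0429, 0.0044], 'grip_force': 14.9943, 'gripper_width': 0.0117} 2.015484549155164
```

Emit:
servo_tool --series '[[-1, [0, 0, 0], [0, 0, 0]], [-1, [0, 0, 0], [0, 0, 0]], [-1, [0, 0, -4], [0, 0, 0]], [-1, [0, 0, -8], [0, 0, 0]], [-1, [0, 0, -12], [0, 0, 0]], [-1, [0, 0, -16], [0, 0, 0]], [-1, [0, 0, -20], [0, 0, 0]], [-1, [0, 0, -20], [0, 0, 0]], [-1, [0, 0, -10], [0, 0, 0]], [-1, [0, 0, 0], [0, 0, 0]]]' --squeeze 35

```text
t: 5.83
tool_pos: [0.4626, 0.1625, 0.1614]
ee_rot: [-0.692, 3.058, 0.004]
ft_force: [0.9, 0.4, -1.1]
gripper_width: 0.0118
grip_force: 35.0
```

```bash
python3 - <<'E'
from h import *
s=status.sense();R=cv2.Rodrigues(s["ee_rot"])[0]
print({k:np.round(v,4).tolist() for k,v in s.items() if k not in("joint_velocities","joint_efforts")},np.arctan2(R[1,1],R[0,1]))
im=cv2.imread("pics/w2.png");cr=im[138:192,296:352];a=cv2.resize(cr,None,fx=10,fy=10,interpolation=cv2.INTER_CUBIC)
a=np.clip(255*(a/255.)**.6,0,255).astype(np.uint8);cv2.imwrite("pics/boss.png",a)
E
```

```text
{'t': 5.8333, 'q': [0.6702, 0.2331, -0.4356, 0.0009, -0.8953, -1.7962], 'tool_pos': [0.4626, 0.1625, 0.1614], 'ee_rot': [-0.6923, 3.0577, 0.0037], 'ft_force': [0.889, 0.4398, -1.051], 'torque': [0.0125, -0.0363, 0.0077], 'grip_force': 34.9945, 'gripper_width': 0.0118} 2.016114603137378
```

View pics/boss.png

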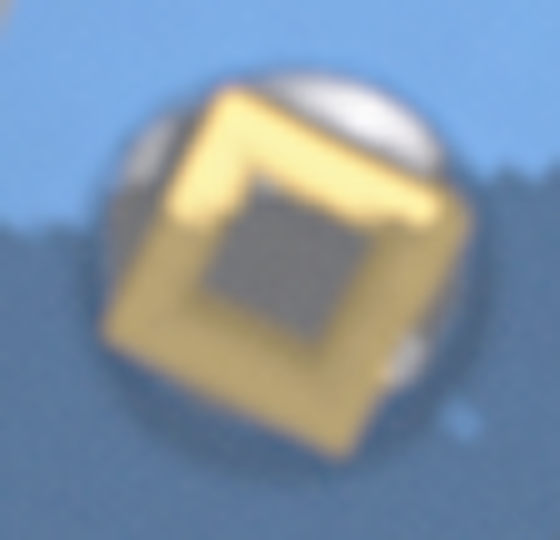

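The boss edges lie 27.4° in the image against about 26.9° for the housing, so the socket starts nearly aligned (about -0.06 rad in world). The key is gripped and lifted. Carrying it over the holder, then turning it to match.

Emit:
servo_tool --series '[[-1, [2, -12, 0], [0, 0, 0]], [-1, [3, -24, 0], [0, 0, 0]], [-1, [4, -34, 0], [0, 0, 0]], [-1, [4, -36, 0], [0, 0, 0]], [-1, [4, -36, 0], [0, 0, 0]], [-1, [4, -36, 0], [0, 0, 0]], [-1, [4, -36, 0], [0, 0, 0]], [-1, [4, -34, 0], [0, 0, 0]], [-1, [4, -30, 0], [0, 0, 0]], [-1, [3, -18, 0], [0, 0, 0]], [-1, [1, -8, 0], [0, 0, 0]], [-1, [0, 0, 0], [0, 0, 0]]]'

```text
t: 6.83
tool_pos: [0.5579, -0.1307, 0.1566]
ee_rot: [0.688, -3.063, -0.001]
ft_force: [-0.3, 0.6, -1.4]
gripper_width: 0.0117
grip_force: 35.0
```

Emit:
servo_tool --series '[[-1, [0, 0, 0], [0, 0, -0.06]], [-1, [0, 0, 0], [0, 0, -0.11]], [-1, [0, 0, 0], [0, 0, -0.12]], [-1, [0, 0, 0], [0, 0, -0.12]], [-1, [0, 0, 0], [0, 0, -0.12]], [-1, [0, 0, 0], [0, 0, -0.12]], [-1, [0, 0, 0], [0, 0, -0.12]], [-1, [0, 0, 0], [0, 0, -0.12]], [-1, [0, 0, 0], [0, 0, -0.12]], [-1, [0, 0, 0], [0, 0, -0.06]], [-1, [0, 0, 0], [0, 0, 0]], [-1, [0, 0, 0], [0, 0, 0]]]'

```text
t: 7.83
tool_pos: [0.558, -0.1279, 0.1577]
ee_rot: [2.157, -2.283, -0.001]
ft_force: [-0.8, -0.4, -0.6]
gripper_width: 0.0115
grip_force: 35.0
```

```bash
cat > st.py <<'E'
from h import *
import sys
s=status.sense();R=cv2.Rodrigues(s["ee_rot"])[0]
print(s["t"],"pos",np.round(s["tool_pos"],4),"q",np.round(s["q"],3),"F",np.round(s["ft_force"],2),"M",np.round(s["torque"],3),"w",round(s["gripper_width"],4),s["grip_force"],"psi",round(np.arctan2(R[1,1],R[0,1])%6.2832,4),"zt",np.round(R[:,2],4))
if len(sys.argv)>1:print("delta",np.round(R.T@(np.array(eval(sys.argv[1]))-s["tool_pos"])*1e3,2))
E
python3 st.py "[.56,-.1282,.15]"
```

```text
7.8333 pos [ 0.558  -0.1279  0.1577] q [ 0.057  0.37  -0.24  -0.    -0.961 -0.114] F [-0.79 -0.43 -0.64] M [ 0.032  0.09  -0.015] w 0.0115 34.99440937768668 psi 3.085 zt [-1.e-03  2.e-04 -1.e+00]
delta [ 0.22 -2.05  7.71]
```

Emit:
servo_tool --series '[[-1, [0, -2, 6], [0, 0, 0]], [-1, [0, 0, 12], [0, 0, 0]], [-1, [0, 0, 12], [0, 0, 0]], [-1, [0, 0, 9], [0, 0, 0]], [-1, [0, 0, 4], [0, 0, 0]], [-1, [0, 0, 2], [0, 0, 0]], [-1, [0, 0, 0], [0, 0, 0]], [-1, [0, 0, 0], [0, 0, 0]]]'

```text
t: 8.5
tool_pos: [0.5609, -0.1289, 0.1134]
ee_rot: [-2.158, 2.282, -0.001]
ft_force: [0.1, 0.4, -0.9]
gripper_width: 0.0114
grip_force: 35.0
```

```bash
python3 st.py "[.56,-.1282,.092]"
```

```text
8.5 pos [ 0.5609 -0.1289  0.1134] q [ 0.056  0.424 -0.285  0.    -0.861 -0.112] F [ 0.11  0.42 -0.89] M [0.012 0.068 0.038] w 0.0114 34.99456722289324 psi 3.0856 zt [ 8.e-04 -2.e-04 -1.e+00]
delta [-0.64  1.   21.43]
```

Emit:
servo_tool --series '[[-1, [-0.5, 0.6, 2], [0, 0, 0]], [-1, [0, 0, 2], [0, 0, 0]], [-1, [0, 0, 2], [0, 0, 0]], [-1, [0, 0, 1], [0, 0, 0]], [-1, [0, 0, 1], [0, 0, 0]], [-1, [0, 0, 1], [0, 0, 0]], [-1, [0, 0, 1], [0, 0, 0]], [-1, [0, 0, 0], [0, 0, 0]]]'

```text
t: 9.17
tool_pos: [0.5601, -0.1287, 0.1032]
ee_rot: [2.158, -2.282, 0.001]
ft_force: [-0.2, -1.3, 0.0]
gripper_width: 0.0116
grip_force: 35.0
```

```bash
python3 st.py "[.56,-.1282,.092]"
```

```text
9.1667 pos [ 0.5601 -0.1287  0.1032] q [ 0.056  0.436 -0.297  0.001 -0.838 -0.113] F [-0.17 -1.35  0.05] M [-0.487  0.077 -0.   ] w 0.0116 34.994441103190184 psi 3.0858 zt [ 3.e-04 -5.e-04 -1.e+00]
delta [-0.45  0.16 11.21]
```

Emit:
servo_tool --series '[[-1, [0.5, 0, 1], [0, 0, 0]], [-1, [0, 0, 1], [0, 0, 0]], [-1, [0, 0, 1], [0, 0, 0]], [-1, [0, 0, 0], [0, 0, 0]]]'

```text
t: 9.5
tool_pos: [0.5599, -0.129, 0.0998]
ee_rot: [2.158, -2.283, 0.0]
ft_force: [0.2, -2.7, -0.9]
gripper_width: 0.0118
grip_force: 35.0
```

```bash
python3 st.py "[.56,-.1282,.092]"
```

```text
9.5 pos [ 0.5599 -0.129   0.0998] q [ 0.055  0.44  -0.3    0.    -0.831 -0.112] F [ 0.19 -2.65 -0.94] M [-0.737 -0.019  0.027] w 0.0118 34.99410269781947 psi 3.0855 zt [-1.e-04 -2.e-04 -1.e+00]
delta [-0.84 -0.02  7.84]
```

Emit:
servo_tool --series '[[-1, [0.8, 0, 0], [0, 0, 0]], [-1, [0, 0, 1], [0, 0, 0]], [-1, [0, 0, 1], [0, 0, 0]], [-1, [0, 0, 1], [0, 0, 0]], [-1, [0, 0, 1], [0, 0, 0]], [-1, [0, 0, 1], [0, 0, 0]], [-1, [0, 0, 0], [0, 0, 0]]]'

```text
t: 10.08
tool_pos: [0.5599, -0.1295, 0.0948]
ee_rot: [-2.158, 2.283, 0.0]
ft_force: [0.8, -0.8, -0.9]
gripper_width: 0.0118
grip_force: 35.0
```

```bash
python3 st.py "[.56,-.1282,.092]"
```

```text
10.0833 pos [ 0.5599 -0.1295  0.0948] q [ 0.054  0.446 -0.305 -0.    -0.82  -0.11 ] F [ 0.81 -0.84 -0.93] M [ 0.06  -0.154 -0.024] w 0.0118 34.99409220647067 psi 3.0856 zt [ 0.e+00  1.e-04 -1.e+00]
delta [-1.32  0.01  2.82]
```

Smooth. Tip about 3 mm off the floor; now feeling for the floor.

Emit:
servo_tool --series '[[-1, [0, 0, 1], [0, 0, 0]], [-1, [0, 0, 1], [0, 0, 0]], [-1, [0, 0, 0.7], [0, 0, 0]], [-1, [0, 0, 0], [0, 0, 0]]]'

```text
t: 10.42
tool_pos: [0.5599, -0.1296, 0.0922]
ee_rot: [-2.158, 2.283, -0.0]
ft_force: [0.8, -0.5, -1.8]
gripper_width: 0.0118
grip_force: 35.0
```

```bash
python3 st.py "[.56,-.1282,.092]"
```

```text
10.4167 pos [ 0.5599 -0.1296  0.0922] q [ 0.054  0.45  -0.308 -0.    -0.814 -0.11 ] F [ 0.76 -0.49 -1.81] M [ 0.003 -0.173 -0.009] w 0.0118 34.99405609443784 psi 3.0856 zt [ 1.e-04  0.e+00 -1.e+00]
delta [-1.42  0.01  0.21]
```

Emit:
servo_tool --series '[[-1, [0, 0, 0.4], [0, 0, 0]], [-1, [0, 0, 0.4], [0, 0, 0]], [-1, [0, 0, 0], [0, 0, 0]]]'

```text
t: 10.67
tool_pos: [0.56, -0.1296, 0.0919]
ee_rot: [-2.159, 2.283, -0.0]
ft_force: [0.1, -0.0, 1.9]
gripper_width: 0.0117
grip_force: 35.0
```

```bash
python3 st.py "[.56,-.1282,.092]"
```

```text
10.6667 pos [ 0.56   -0.1296  0.0919] q [ 0.054  0.45  -0.308  0.    -0.813 -0.11 ] F [ 0.08 -0.03  1.93] M [ 0.034  0.176 -0.03 ] w 0.0117 34.99498366378248 psi 3.0858 zt [ 2.e-04 -1.e-04 -1.e+00]
delta [-1.44  0.05 -0.06]
```

Floor felt (Fz from -1.8 to +1.9). A touch more, then start turning clockwise (+z of tool), watching the moment.

Emit:
servo_tool --series '[[-1, [0, 0, 0.4], [0, 0, 0]], [-1, [0, 0, 0], [0, 0, 0.04]], [-1, [0, 0, 0], [0, 0, 0.04]], [-1, [0, 0, 0], [0, 0, 0.04]], [-1, [0, 0, 0], [0, 0, 0.04]], [-1, [0, 0, 0], [0, 0, 0]]]'

```text
t: 11.17
tool_pos: [0.5604, -0.1299, 0.0919]
ee_rot: [-1.968, 2.448, -0.002]
ft_force: [0.3, -0.7, 4.0]
gripper_width: 0.0118
grip_force: 35.0
```

```bash
python3 st.py
```

```text
11.1667 pos [ 0.5604 -0.1299  0.0919] q [ 0.054  0.45  -0.308  0.001 -0.811 -0.271] F [ 0.31 -0.69  3.98] M [-0.194  0.127 -0.002] w 0.0118 34.995555637869984 psi 2.9254 zt [ 1.4e-03 -5.0e-04 -1.0e+00]
```

Emit:
servo_tool --series '[[-1, [0, 0, 0], [0, 0, 0.03]], [-1, [0, 0, 0], [0, 0, 0.03]], [-1, [0, 0, 0], [0, 0, 0.03]], [-1, [0, 0, 0], [0, 0, 0.03]]]'

```text
t: 11.5
tool_pos: [0.5604, -0.1299, 0.0919]
ee_rot: [-1.819, 2.56, -0.002]
ft_force: [-0.1, -0.4, 3.5]
gripper_width: 0.0117
grip_force: 35.0
```

```bash
python3 st.py
```

```text
11.5 pos [ 0.5604 -0.1299  0.0919] q [ 0.054  0.45  -0.308  0.001 -0.811 -0.39 ] F [-0.13 -0.35  3.5 ] M [-0.18   0.164  0.155] w 0.0117 35.005258766468614 psi 2.8062 zt [ 1.3e-03 -7.0e-04 -1.0e+00]
```

Emit:
servo_tool --series '[[-1, [0, 0, 0], [0, 0, 0.02]], [-1, [0, 0, 0], [0, 0, 0.02]], [-1, [0, 0, 0], [0, 0, 0.02]], [-1, [0, 0, 0], [0, 0, 0]]]'

```text
t: 11.83
tool_pos: [0.5604, -0.1299, 0.0919]
ee_rot: [-1.741, 2.614, -0.002]
ft_force: [-0.9, -0.4, 5.2]
gripper_width: 0.012
grip_force: 35.0
```

```bash
python3 st.py
```

```text
11.8333 pos [ 0.5604 -0.1299  0.0919] q [ 0.054  0.45  -0.308  0.001 -0.812 -0.45 ] F [-0.86 -0.44  5.2 ] M [-0.302  0.19   0.053] w 0.012 35.00039052218199 psi 2.746 zt [ 1.4e-03 -6.0e-04 -1.0e+00]
```

Emit:
servo_tool --series '[[-1, [0, 0, 0], [0, 0, 0.02]], [-1, [0, 0, 0], [0, 0, 0.02]], [-1, [0, 0, 0], [0, 0, 0.02]], [-1, [0, 0, 0], [0, 0, 0]]]'

```text
t: 12.17
tool_pos: [0.5604, -0.1299, 0.0919]
ee_rot: [-1.662, 2.665, -0.002]
ft_force: [0.3, -0.5, 5.8]
gripper_width: 0.0117
grip_force: 35.0
```

```bash
python3 st.py
```

```text
12.1667 pos [ 0.5604 -0.1299  0.0919] q [ 0.054  0.45  -0.308  0.001 -0.812 -0.51 ] F [ 0.29 -0.48  5.8 ] M [-0.255  0.191  0.087] w 0.0117 35.00037210294977 psi 2.686 zt [ 1.3e-03 -6.0e-04 -1.0e+00]
```

Emit:
servo_tool --series '[[-1, [0, 0, 0], [0, 0, 0.02]], [-1, [0, 0, 0], [0, 0, 0.02]], [-1, [0, 0, 0], [0, 0, 0.02]]]'

```text
t: 12.42
tool_pos: [0.5604, -0.1298, 0.0919]
ee_rot: [-1.581, 2.714, -0.002]
ft_force: [-0.6, -0.9, 5.5]
gripper_width: 0.0116
grip_force: 35.0
```

```bash
python3 st.py
```

```text
12.4167 pos [ 0.5604 -0.1298  0.0919] q [ 0.054  0.45  -0.308  0.001 -0.812 -0.571] F [-0.57 -0.91  5.48] M [-0.218  0.204  0.101] w 0.0116 35.004624794237316 psi 2.6258 zt [ 1.3e-03 -5.0e-04 -1.0e+00]
```

Emit:
servo_tool --series '[[-1, [0, 0, 0], [0, 0, 0.02]], [-1, [0, 0, 0], [0, 0, 0.02]], [-1, [0, 0, 0], [0, 0, 0.02]]]'

```text
t: 12.67
tool_pos: [0.5604, -0.1298, 0.0919]
ee_rot: [-1.499, 2.76, -0.002]
ft_force: [-0.1, -0.8, 6.1]
gripper_width: 0.0119
grip_force: 35.0
```

```bash
python3 st.py
```

```text
12.6667 pos [ 0.5604 -0.1298  0.0919] q [ 0.054  0.45  -0.308  0.001 -0.812 -0.631] F [-0.1  -0.82  6.05] M [-0.196  0.187  0.079] w 0.0119 35.00487154349685 psi 2.5658 zt [ 1.2e-03 -5.0e-04 -1.0e+00]
```

Emit:
servo_tool --series '[[-1, [0, 0, 0], [0, 0, 0.02]], [-1, [0, 0, 0], [0, 0, 0.02]]]'

```text
t: 12.83
tool_pos: [0.5603, -0.1298, 0.0919]
ee_rot: [-1.443, 2.789, -0.002]
ft_force: [-0.9, -1.4, 6.3]
gripper_width: 0.0118
grip_force: 35.0
```

```bash
python3 st.py
```

```text
12.8333 pos [ 0.5603 -0.1298  0.0919] q [ 0.054  0.45  -0.308  0.001 -0.812 -0.671] F [-0.87 -1.36  6.31] M [-0.166  0.219  0.173] w 0.0118 35.004829780664295 psi 2.5258 zt [ 1.2e-03 -5.0e-04 -1.0e+00]
```

Emit:
servo_tool --series '[[-1, [0, 0, 0], [0, 0, 0.02]], [-1, [0, 0, 0], [0, 0, 0.02]]]'

```text
t: 13.0
tool_pos: [0.5603, -0.1298, 0.0919]
ee_rot: [-1.387, 2.818, -0.001]
ft_force: [-0.3, -0.9, 5.8]
gripper_width: 0.0118
grip_force: 35.0
```

```bash
python3 st.py
```

```text
13.0 pos [ 0.5603 -0.1298  0.0919] q [ 0.054  0.45  -0.308  0.001 -0.812 -0.711] F [-0.33 -0.88  5.8 ] M [-0.116  0.187  0.106] w 0.0118 35.00490977894515 psi 2.4857 zt [ 1.1e-03 -5.0e-04 -1.0e+00]
```

Emit:
servo_tool --series '[[-1, [0, 0, 0], [0, 0, 0.02]], [-1, [0, 0, 0], [0, 0, 0.02]]]'

```text
t: 13.17
tool_pos: [0.5603, -0.1298, 0.0919]
ee_rot: [-1.331, 2.845, -0.001]
ft_force: [0.6, -0.4, 5.1]
gripper_width: 0.0116
grip_force: 35.0
```

```bash
python3 st.py
```

```text
13.1667 pos [ 0.5603 -0.1298  0.0919] q [ 0.054  0.45  -0.308  0.001 -0.812 -0.751] F [ 0.57 -0.4   5.06] M [-0.173  0.175  0.098] w 0.0116 35.00496620312333 psi 2.4458 zt [ 1.1e-03 -5.0e-04 -1.0e+00]
```

Emit:
servo_tool --series '[[-1, [0, 0, 0], [0, 0, 0.02]], [-1, [0, 0, 0], [0, 0, 0.02]]]'

```text
t: 13.33
tool_pos: [0.5603, -0.1298, 0.0919]
ee_rot: [-1.273, 2.871, -0.001]
ft_force: [-0.6, -0.2, 4.5]
gripper_width: 0.0116
grip_force: 35.0
```

```bash
python3 st.py
```

```text
13.3333 pos [ 0.5603 -0.1298  0.0919] q [ 0.054  0.45  -0.308  0.001 -0.812 -0.791] F [-0.62 -0.25  4.45] M [-0.17   0.204  0.135] w 0.0116 35.00489248428494 psi 2.4057 zt [ 1.e-03 -5.e-04 -1.e+00]
```

Emit:
servo_tool --series '[[-1, [0, 0, 0], [0, 0, 0.02]], [-1, [0, 0, 0], [0, 0, 0.02]]]'

```text
t: 13.5
tool_pos: [0.5603, -0.1298, 0.0919]
ee_rot: [-1.216, 2.896, -0.001]
ft_force: [-1.0, -0.9, 4.8]
gripper_width: 0.0115
grip_force: 35.0
```

```bash
python3 st.py
```

```text
13.5 pos [ 0.5603 -0.1298  0.0919] q [ 0.054  0.45  -0.308  0.001 -0.812 -0.831] F [-1.04 -0.87  4.8 ] M [-0.125  0.243  0.148] w 0.0115 35.00495875719935 psi 2.3658 zt [ 1.1e-03 -5.0e-04 -1.0e+00]
```

Emit:
servo_tool --series '[[-1, [0, 0, 0], [0, 0, 0.02]], [-1, [0, 0, 0], [0, 0, 0.02]]]'

```text
t: 13.67
tool_pos: [0.5603, -0.1297, 0.0919]
ee_rot: [-1.158, 2.92, -0.001]
ft_force: [-0.6, -0.3, 5.6]
gripper_width: 0.0119
grip_force: 35.0
```

```bash
python3 st.py
```

```text
13.6667 pos [ 0.5603 -0.1297  0.0919] q [ 0.054  0.45  -0.308  0.001 -0.812 -0.871] F [-0.58 -0.3   5.64] M [-0.131  0.247  0.091] w 0.0119 35.004995700437576 psi 2.3258 zt [ 1.e-03 -4.e-04 -1.e+00]
```

Emit:
servo_tool --series '[[-1, [0, 0, 0], [0, 0, 0.02]], [-1, [0, 0, 0], [0, 0, 0.02]]]'

```text
t: 13.83
tool_pos: [0.5603, -0.1297, 0.0919]
ee_rot: [-1.099, 2.942, -0.001]
ft_force: [-0.8, -0.3, 5.2]
gripper_width: 0.0116
grip_force: 35.0
```

```bash
python3 st.py
```

```text
13.8333 pos [ 0.5603 -0.1297  0.0919] q [ 0.054  0.45  -0.308  0.001 -0.812 -0.911] F [-0.81 -0.32  5.23] M [-0.058  0.235  0.174] w 0.0116 35.00501013826579 psi 2.2858 zt [ 1.1e-03 -4.0e-04 -1.0e+00]
```

Emit:
servo_tool --series '[[-1, [0, 0, 0], [0, 0, 0.02]], [-1, [0, 0, 0], [0, 0, 0.02]]]'

```text
t: 14.0
tool_pos: [0.5603, -0.1297, 0.0919]
ee_rot: [-1.04, 2.964, -0.001]
ft_force: [-0.1, -0.0, 6.4]
gripper_width: 0.0117
grip_force: 35.0
```

```bash
python3 st.py
```

```text
14.0 pos [ 0.5603 -0.1297  0.0919] q [ 0.054  0.45  -0.308  0.001 -0.812 -0.95 ] F [-0.05 -0.01  6.42] M [-0.059  0.25   0.148] w 0.0117 35.00503690447658 psi 2.2458 zt [ 1.1e-03 -4.0e-04 -1.0e+00]
```

Emit:
servo_tool --series '[[-1, [0, 0, 0], [0, 0, 0.015]], [-1, [0, 0, 0], [0, 0, 0.015]]]'

```text
t: 14.17
tool_pos: [0.5602, -0.1297, 0.0919]
ee_rot: [-0.996, 2.979, -0.001]
ft_force: [-0.3, -0.2, 5.4]
gripper_width: 0.0122
grip_force: 35.0
```

```bash
python3 st.py
```

```text
14.1667 pos [ 0.5602 -0.1297  0.0919] q [ 0.054  0.45  -0.308  0.001 -0.812 -0.98 ] F [-0.31 -0.17  5.36] M [-0.052  0.224  0.138] w 0.0122 35.006902331952006 psi 2.216 zt [ 1.e-03 -4.e-04 -1.e+00]
```

Emit:
servo_tool --series '[[-1, [0, 0, 0], [0, 0, 0.01]]]'

```text
t: 14.25
tool_pos: [0.5603, -0.1297, 0.0919]
ee_rot: [-0.981, 2.984, -0.001]
ft_force: [-0.3, -0.6, 6.5]
gripper_width: 0.0118
grip_force: 35.0
```

```bash
python3 st.py
```

```text
14.25 pos [ 0.5603 -0.1297  0.0919] q [ 0.054  0.45  -0.308  0.001 -0.812 -0.99 ] F [-0.25 -0.57  6.48] M [-0.025  0.209  0.18 ] w 0.0118 35.00671412330121 psi 2.2061 zt [ 1.e-03 -4.e-04 -1.e+00]
```

Emit:
servo_tool --series '[[-1, [0, 0, 0], [0, 0, 0.015]], [-1, [0, 0, 0], [0, 0, 0.015]]]'

```text
t: 14.42
tool_pos: [0.5603, -0.1297, 0.0919]
ee_rot: [-0.936, 2.998, -0.001]
ft_force: [-0.6, -0.6, 6.8]
gripper_width: 0.0118
grip_force: 35.0
```

```bash
python3 st.py
```

```text
14.4167 pos [ 0.5603 -0.1297  0.0919] q [ 5.40e-02  4.50e-01 -3.08e-01  1.00e-03 -8.12e-01 -1.02e+00] F [-0.55 -0.6   6.82] M [0.009 0.24  0.1  ] w 0.0118 35.0068123661913 psi 2.176 zt [ 1.e-03 -4.e-04 -1.e+00]
```

Emit:
servo_tool --series '[[-1, [0, 0, 0], [0, 0, 0.015]]]'

```text
t: 14.5
tool_pos: [0.5603, -0.1297, 0.0919]
ee_rot: [-0.913, 3.005, -0.001]
ft_force: [-0.7, 0.7, 5.9]
gripper_width: 0.0116
grip_force: 35.0
```

```bash
python3 st.py
```

```text
14.5 pos [ 0.5603 -0.1297  0.0919] q [ 5.400e-02  4.500e-01 -3.080e-01  1.000e-03 -8.120e-01 -1.035e+00] F [-0.73  0.74  5.89] M [-0.025  0.238  0.109] w 0.0116 35.00677752541378 psi 2.161 zt [ 1.e-03 -4.e-04 -1.e+00]
```

Emit:
servo_tool --series '[[-1, [0, 0, 0], [0, 0, 0.02]], [-1, [0, 0, 0], [0, 0, 0.02]]]'

```text
t: 14.67
tool_pos: [0.5603, -0.1297, 0.0919]
ee_rot: [-0.853, 3.023, -0.001]
ft_force: [-1.4, -0.7, 6.2]
gripper_width: 0.0121
grip_force: 35.0
```

```bash
python3 st.py
```

```text
14.6667 pos [ 0.5603 -0.1297  0.0919] q [ 5.400e-02  4.500e-01 -3.080e-01  1.000e-03 -8.120e-01 -1.075e+00] F [-1.44 -0.68  6.2 ] M [-0.085  0.205  0.131] w 0.0121 35.00698427204043 psi 2.1208 zt [ 1.e-03 -4.e-04 -1.e+00]
```

Emit:
servo_tool --series '[[-1, [0, 0, 0], [0, 0, 0.015]], [-1, [0, 0, 0], [0, 0, 0.015]]]'

```text
t: 14.83
tool_pos: [0.5603, -0.1297, 0.0919]
ee_rot: [-0.808, 3.035, -0.001]
ft_force: [-0.6, -0.1, 5.3]
gripper_width: 0.0123
grip_force: 35.0
```

```bash
python3 st.py
```

```text
14.8333 pos [ 0.5603 -0.1297  0.0919] q [ 5.400e-02  4.500e-01 -3.080e-01  1.000e-03 -8.120e-01 -1.105e+00] F [-0.57 -0.14  5.27] M [0.036 0.217 0.115] w 0.0123 35.00682966783643 psi 2.091 zt [ 9.e-04 -3.e-04 -1.e+00]
```

Emit:
servo_tool --series '[[-1, [0, 0, 0], [0, 0, 0.02]], [-1, [0, 0, 0], [0, 0, 0.02]]]'

```text
t: 15.0
tool_pos: [0.5602, -0.1297, 0.0919]
ee_rot: [-0.747, 3.051, -0.001]
ft_force: [0.6, -0.1, 6.2]
gripper_width: 0.0122
grip_force: 35.0
```

```bash
python3 st.py
```

```text
15.0 pos [ 0.5602 -0.1297  0.0919] q [ 0.054  0.45  -0.308  0.    -0.812 -1.145] F [ 0.56 -0.09  6.25] M [0.002 0.199 0.141] w 0.0122 35.00712528359145 psi 2.0508 zt [ 9.e-04 -3.e-04 -1.e+00]
```

Emit:
servo_tool --series '[[-1, [0, 0, 0], [0, 0, 0.015]], [-1, [0, 0, 0], [0, 0, 0.015]]]'

```text
t: 15.17
tool_pos: [0.5602, -0.1297, 0.0919]
ee_rot: [-0.701, 3.061, -0.001]
ft_force: [-0.0, 0.7, 6.0]
gripper_width: 0.0117
grip_force: 35.0
```

```bash
python3 st.py
```

```text
15.1667 pos [ 0.5602 -0.1297  0.0919] q [ 0.054  0.45  -0.308  0.    -0.812 -1.175] F [-0.02  0.65  5.97] M [0.028 0.264 0.184] w 0.0117 35.01602289034054 psi 2.0211 zt [ 9.e-04 -3.e-04 -1.e+00]
```

Emit:
servo_tool --series '[[-1, [0, 0, 0], [0, 0, 0.015]]]'

```text
t: 15.25
tool_pos: [0.5603, -0.1297, 0.0919]
ee_rot: [-0.678, 3.067, -0.001]
ft_force: [-1.7, 0.2, 6.3]
gripper_width: 0.0117
grip_force: 35.0
```

```bash
python3 st.py
```

```text
15.25 pos [ 0.5603 -0.1297  0.0919] q [ 5.40e-02  4.50e-01 -3.08e-01  1.00e-03 -8.12e-01 -1.19e+00] F [-1.67  0.21  6.34] M [0.02  0.273 0.226] w 0.0117 35.02112084068358 psi 2.0062 zt [ 9.e-04 -3.e-04 -1.e+00]
```

Emit:
servo_tool --series '[[-1, [0, 0, 0], [0, 0, 0.005]]]'

```text
t: 15.33
tool_pos: [0.5602, -0.1296, 0.0919]
ee_rot: [-0.671, 3.068, -0.001]
ft_force: [-1.0, 0.7, 6.8]
gripper_width: 0.0117
grip_force: 35.0
```

```bash
python3 st.py
```

```text
15.3333 pos [ 0.5602 -0.1296  0.0919] q [ 5.400e-02  4.500e-01 -3.080e-01  1.000e-03 -8.120e-01 -1.195e+00] F [-0.97  0.73  6.77] M [-0.04   0.203  0.231] w 0.0117 35.023040170781314 psi 2.0015 zt [ 9.e-04 -4.e-04 -1.e+00]
```

Emit:
servo_tool --series '[[-1, [0, 0, 0], [0, 0, 0.003]]]'

```text
t: 15.42
tool_pos: [0.5603, -0.1296, 0.0919]
ee_rot: [-0.667, 3.069, -0.001]
ft_force: [-0.5, 0.5, 6.1]
gripper_width: 0.012
grip_force: 35.0
```

```bash
python3 st.py
```

```text
15.4167 pos [ 0.5603 -0.1296  0.0919] q [ 5.400e-02  4.500e-01 -3.080e-01  1.000e-03 -8.120e-01 -1.198e+00] F [-0.53  0.51  6.13] M [0.058 0.238 0.189] w 0.012 35.02177251968533 psi 1.9988 zt [ 9.e-04 -4.e-04 -1.e+00]
```

The moment rose from about 0.12 to 0.22 N m, which is about 10 N on the cube. I stop here, open and retreat straight up.

Emit:
servo_tool --series '[[-0.5, [0, 0, 0], [0, 0, 0]], [-0.3, [0, 0, 0], [0, 0, 0]], [0, [0, 0, 0], [0, 0, 0]], [0.2, [0, 0, 0], [0, 0, 0]], [0.2, [0, 0, 0], [0, 0, 0]], [0.2, [0, 0, 0], [0, 0, 0]], [0.2, [0, 0, 0], [0, 0, 0]], [0.2, [0, 0, 0], [0, 0, 0]], [0.2, [0, 0, 0], [0, 0, 0]], [0.2, [0, 0, 0], [0, 0, 0]]]'

```text
t: 16.25
tool_pos: [0.5599, -0.1296, 0.0911]
ee_rot: [0.665, -3.07, -0.0]
ft_force: [0.4, -0.1, 0.2]
gripper_width: 0.0519
grip_force: 0.0
```

```bash
python3 st.py
```

```text
16.25 pos [ 0.5599 -0.1296  0.0911] q [ 0.054  0.451 -0.309 -0.    -0.811 -1.198] F [ 0.4  -0.06  0.23] M [-0.012  0.015  0.009] w 0.0519 0.0 psi 1.9976 zt [-0.e+00  1.e-04 -1.e+00]
```

Emit:
servo_tool --series '[[0.2, [0, 0, -5], [0, 0, 0]], [0.2, [0, 0, -12], [0, 0, 0]], [0.2, [0, 0, -20], [0, 0, 0]], [0.2, [0, 0, -25], [0, 0, 0]], [0.2, [0, 0, -25], [0, 0, 0]], [0.2, [-10, 0, -20], [0, 0, 0]], [0.2, [-15, 0, -10], [0, 0, 0]], [0.2, [-15, 0, 0], [0, 0, 0]], [0.2, [0, 0, 0], [0, 0, 0]]]'

```text
t: 17.0
tool_pos: [0.5987, -0.1123, 0.2096]
ee_rot: [-0.666, 3.066, -0.001]
ft_force: [-1.2, -0.8, -0.5]
gripper_width: 0.0521
grip_force: 0.0
```

```bash
python3 st.py; python3 - <<'E'
from h import *
im=eyes.capture("wrist");c=eyes.get_calibration("wrist")
cr=im[60:260,200:460];cv2.imwrite("pics/end.png",cv2.resize(cr,None,fx=3,fy=3,interpolation=cv2.INTER_CUBIC)[:,:,::-1])
l,st,cc=blob(im,red);i=1+np.argmax(st[1:,4]);r=rect(l,i);b=cv2.boxPoints(r);print(r,np.round(back(c,np.r_[[r[0]],b],.106),4).tolist())
E
```

```text
17.0 pos [ 0.5987 -0.1123  0.2096] q [ 0.08   0.379 -0.084  0.    -1.104 -1.223] F [-1.23 -0.75 -0.46] M [ 0.028 -0.044  0.001] w 0.0521 0.0 psi 1.9987 zt [ 0.0041  0.     -1.    ]
((323.172119140625, 152.39346313476562), (61.654842376708984, 14.214111328125), 84.80557250976562) [[0.5566, -0.1307, 0.106], [0.5391, -0.1468, 0.106], [0.5338, -0.1375, 0.106], [0.5751, -0.1136, 0.106], [0.5807, -0.1234, 0.106]]
```

View pics/end.png

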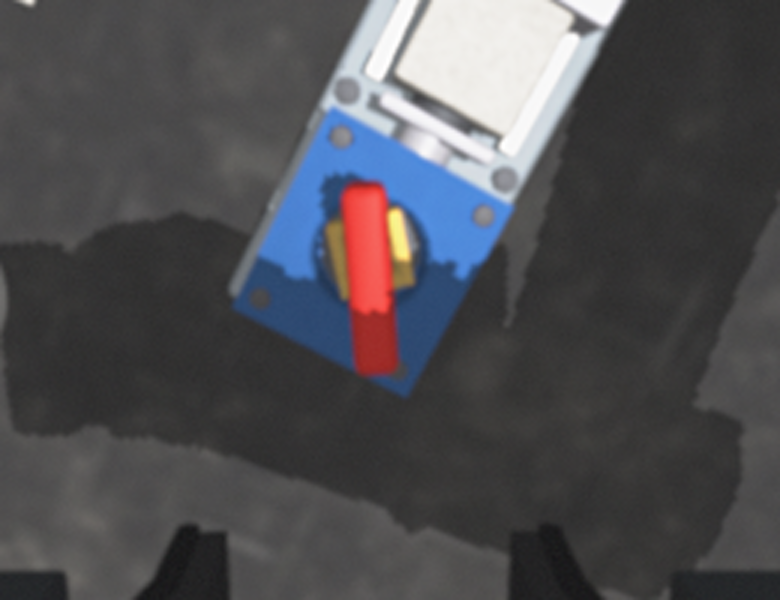

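The picture shows the key standing upright in the socket with its red bar at (365,280), the jaw plate out and its pad up against the cube, and the fingers clear. Handing in.

```bash
python3 -c "
from plant import order
print(order.sign_off())"
```

```text
the job is handed in; nothing more can be done
None
```

I handed the job in after about 17 s on the robot's clock: the red key is fully down and left standing in the socket, and the cube is clamped at an estimated 8–10 N, judged from the turning torque.

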